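Probe into the pot lid, control knob back on the hob and held down

ROBOT

A 6-joint arm with a two-finger parallel gripper is mounted at the origin on a cart in front of the work surface, level with it; the furniture and walls round the work are solid. World frame = base frame: x ahead of the robot, y to its left, z up, the work surface at z = 0. Lengths are in m, angles in rad, forces in N, time in s.
With the tool pointing down it reaches from about 0.425 to 0.95 m from the base axis. Payload 14.7 kg.
Tool frame: the origin (TCP) lies midway between the tips of the shut fingers; the grasp point (between the pads) lies 19 mm behind it; z points along the fingers, y is the line along which they close (so a half turn about z gives the same grasp; the last joint's range is limited). The gripper opens to 85 mm and grips with 20 to 120 N. Pads are 22 mm wide; open, the fingers measure 114 mm over their backs; the gripper's body (76 mm by 85 mm) begins 54 mm behind the grasp point. The pads swing forward as they close: fully open they stand 13 mm farther back than shut.
Start: joints at [-1.305, 0.48, 1.596, -0, 1.065, -0.047], TCP at [0.2, -0.618, 0.231] pointing down, gripper open.
Joint ranges: [-2.75, 2.75], [-0.82, 2.05], [0.23, 2.67], [-1.56, 4.7], [0.09, 2.69], [-2.92, 2.92]. Speed limits (rad/s): [1.89, 1.89, 2.39, 3.01, 3.01, 3.01].

INTERFACE

Orientations are given as a rotation vector (axis times angle).
In Python, from station import sense, capture, camera_params, hand_in gives the robot as it stands.
- The arm moves only by the tool apply_moves, never from a script. Its argument "increments" is a list of rows, each an object of numbers: "claw": the opening, from 0 (shut) to 1 (fully open); "dx", "dy", "dz": the shift along the tool's x, y, z in m; "ax", "ay", "az": the turn, a rotation vector about the tool's x, y, z in rad. In form: [{"claw": .., "dx": .., "dy": .., "dz": .., "ax": .., "ay": .., "az": ..}, ...]. A call has exactly 8 rows; each row is the pose to reach, as a shift and turn from the pose commanded when the call began, along the tool's axes at that moment; what a row does not reach only later rows make up. A row lasts 1/12 s, in which the tool goes at most 41.7 mm and 7.16 degrees, less where a joint would pass 70% of its speed; a pose out of reach is approached as far as the arm can. A call with a gripper value outside its range is refused whole. The fingers move at their own pace and stop on an object; the grip force is fixed at half the most. Time passes only in rows, so rows that repeat a pose let the fingers close, or fill a call up. It gives the time, the measured TCP pose, the force, the opening and the grip force at its end, in the units of the state.
- sense(): the state, without advancing time (a new reading comes with each control period).
- capture(name): name is "side" or "top"; returns the picture (480x640x3 uint8, red, green, blue); there is no depth.
- camera_params(name): a dict with "mtx" (3x3 intrinsics, pixels), "rvec" (rotation vector, rad) and "tvec" (3), from world to camera coordinates, as OpenCV has them. Camera axes: x right, y down, z forward; pixel columns grow to the right and rows downward; lengths in m; the calibration is good to about 2 mm. A picture is of the moment at which its call begins. camera_params takes no time and is no camera call.
- hand_in(): hands the job in; it is judged then, once.
The state is a dict: "time": time; "joint_pos": joint angles; "qvel": joint speeds; "joint_efforts": joint torques, N m; "tcp_pos": TCP position; "eef_rot": TCP orientation; "force": force on the tool from outside, world axes, zero at the start; "moment": the same for the moment, N m; "grip_width": opening from 0.0 (shut) to 1.0 (fully open); "grip_force": force on a finger pad.
Only numpy, scipy, OpenCV 4.12 (cv2) and the standard library are available. Lean on these libraries where they do the work, as an engineer would, in place of code of your own. Each camera call takes 0.05 s, during which the arm holds its last target. There are 200 camera calls.

TASK

The induction hob has just been wiped: lift its cordless food probe out of the charging well, push it into the red port in the pot lid until the collar rests on the port, and let go. Only then fetch the control knob from the table, turn it so that its key flat matches the D-shaped control shaft, and push it fully onto the shaft. The hob links to the probe only while the knob is held down, so finish still holding it pressed all the way down against the spring; leave the spice jar, mug and rice bowl where they stand.

Things in the scene. Friction and masses are not known exactly. Their poses are not given: they have to be found in the camera images.
- hob: Portable induction hob, fixed: 320 (its x) x 280 (its y) x 66 mm high, aluminium case, black glass at the rear, dark control strip 64 mm high along its front (-x) edge. Origin: centre of its underside, on the table; z up; at yaw 0 its front faces the robot. In its frame: control shaft at x -108, y -15 mm; charging well at x -108, y +92 mm.
- well (a point): Mouth of the charging well: centre of the top of its rubber lip (24 mm across), 66 mm above the table. The well is a vertical hole 8.4 mm wide.
- casserole: Low steel pot with lid, fixed on the hob's glass: 173 mm across, lid top 136 mm above the table; black lid button in the middle (32 mm across, top at 151 mm); loop handles at its +y and -y sides (out to 118 mm, 116 mm above the table). Origin: centre of its underside, 66 mm above the table; z up. The red port is in the lid, 50 mm from the middle towards its -x.
- port (a point): Probe port in the lid: centre of the flat top of a red silicone grommet (23 mm across, 8 mm proud of the lid, 144 mm above the table). Its hole is vertical, 9 mm wide and open below, deep enough for the whole probe stem. z up.
- probe: Cordless food probe, 94 mm long, 45 g, standing upright and loose in the charging well. Origin: tip of the stem; z up along the probe. Steel stem 6 mm thick, 54 mm long, its last 8 mm tapered to 2.4 mm; then a steel collar 18 mm across, 4 mm thick; then a round white handle with an orange band, 16 mm across, 58 to 94 mm from the tip. Grip the handle.
- probe_collar (a point): Point on the probe's axis at the underside of the collar, 54 mm above its tip. It lies on point well at the start and must come to lie on point port.
- knob: Black knob, 60 g, on the table left or right of the hob, bore down. Origin: centre of its underside; z up. Skirt 44 mm across, 17 mm high; on it a grip bar along x, 41 x 14 mm, 17 to 35 mm high; white pointer line on the bar's +x half. Bore 13.4 mm wide, 15 mm deep, key flat on the +x (pointer) side, 2.2 mm from the axis. Slides freely onto the shaft within about 0.1 rad.
- pointer (a point): Outer end of the white pointer line, on the knob: at the top of the bar's +x end, 20.5 mm from the knob's axis, 35 mm above its underside. It shows the side of the key flat; on the shaft it must point the way the shaft's flat faces.
- shaft_tip (a point): Top of the steel D-shaft, on its axis, 87 mm above the table when not pressed; turns and sinks with the shaft; z up. Shaft 12 mm thick, 23 mm out of the strip, flat 1.5 mm from the axis on the +x side of this frame (roughly the far side), top 3 mm tapered. It can turn, stiffly (0.1 N m). When the knob is fully on, its bore bottoms on the tip: its underside is 15 mm below this point.
- shaft (a joint): How far the control shaft is pressed down, m: 0 released, 0.005 at its stop. Its spring pushes back with 3 N at the start of the travel and 6 N at the stop.
- spice_jar: Glass spice jar with a dark lid, 41 mm across, 105 mm high, on the other side of the hob from the knob. Origin: centre of its underside, z up. Leave it alone.
- mug: White mug with a red band, 86 mm across, 101 mm high, standing at the far right. Origin: under its middle, on the table, z up. Leave it alone.
- rice_bowl: White rice bowl, 115 mm across, 52 mm high, standing at the far left. Origin: centre of its underside, z up. Leave it alone.
Things that resemble listed ones, but are neither listed nor needed, are in the scene too. Of the things that look like the knob, the smallest one is meant.

How it is judged:
By the outcome, as a careful person would: the job done as asked, in the order asked, and still so for the second after the job is handed in, while the arm keeps its last pose, push and grip.
It also fails if it takes over 58 s, if anything falls off the work surface, if the arm or the gripper's body presses on something with over 40 N, if the wrist force passes 120 N, or if a joint passes its speed limit or range.

## Working session

There is one attempt and no reset: what is moved stays moved. The work goes in short steps, Python scripts to look and compute and a tool call to move; the robot and the scene stay as the last step left them, time stands still between calls to the robot, and variables do not carry over. Pictures are saved under pics/ and viewed, at most 10 in all, crops included, and the job is handed in when it is done.

Besides the shell and the picture viewer there is one more tool, called after "Call:" in YAML: its name, and indented under it one key for each argument. apply_moves: Moves the arm, as the interface text tells. Its arguments: {"type":"object","properties":{"increments":{"type":"array","items":{"type":"object","properties":{"claw":{"type":"number"},"dx":{"type":"number"},"dy":{"type":"number"},"dz":{"type":"number"},"ax":{"type":"number"},"ay":{"type":"number"},"az":{"type":"number"}}}}},"required":["increments"]}

```bash
mkdir -p pics
cat > h.py <<'E'
import numpy as np, cv2
from scipy.spatial.transform import Rotation as R
from station import sense, capture, camera_params, hand_in
def cam(n):
    p=camera_params(n); K=np.array(p['mtx'],float); r=cv2.Rodrigues(np.array(p['rvec'],float))[0]; t=np.array(p['tvec'],float).ravel()
    return K,r,t
def ray(n,u,v):
    K,r,t=cam(n); d=r.T@np.linalg.inv(K)@np.array([u,v,1.]); return -r.T@t,d
def plane(n,u,v,z):
    c,d=ray(n,u,v); return c+d*(z-c[2])/d[2]
def proj(n,p):
    K,r,t=cam(n); q=K@(r@np.array(p,float)+t); return q[:2]/q[2]
def tri(n1,p1,n2,p2):
    c1,d1=ray(n1,*p1);c2,d2=ray(n2,*p2);d1=d1/np.linalg.norm(d1);d2=d2/np.linalg.norm(d2)
    s=np.linalg.lstsq(np.stack([d1,-d2],1),c2-c1,rcond=None)[0]
    a=c1+s[0]*d1;b=c2+s[1]*d2; return (a+b)/2,np.linalg.norm(a-b)
def snap(n,f):
    im=np.array(capture(n)); cv2.imwrite(f'pics/{f}.png',im[:,:,::-1]); return im
def rel(target):
    s=sense(); T=R.from_rotvec(s['eef_rot']).as_matrix(); return T.T@(np.array(target)-s['tcp_pos'])
E
python3 - <<'E'
from h import *
for n in('top','side'):
    snap(n,n+'0'); K,r,t=cam(n); print(n,-r.T@t,r[2],K[0,0])
s=sense(); print(s)
print(R.from_rotvec(s['eef_rot']).as_matrix().round(3))
E
```

```text
top [0.49414239 0.01862666 1.34602597] [ 6.68690522e-02  3.51695558e-05 -9.97761759e-01] 510.1535963770981
side [-0.83086267 -0.8070897   1.17082798] [ 0.72402328  0.42225844 -0.54542469] 615.6563305565054
{'time': 0.1, 'joint_pos': array([-1.30460088e+00,  4.80789678e-01,  1.59681434e+00,  1.93760087e-05,
        1.06510180e+00, -4.65992246e-02]), 'qvel': array([-1.49109447e-04, -1.37477297e-03, -2.14329562e-03,  9.29765232e-04,
        7.80382863e-05, -2.06132728e-04]), 'joint_efforts': array([ 9.67189226e-04, -9.52257013e+01, -4.31036711e+01, -3.59136448e-05,
        5.22724120e-03, -8.50092562e-06]), 'tcp_pos': array([ 0.19994525, -0.61809054,  0.23072193]), 'eef_rot': array([-3.10215653e+00, -4.89148930e-01,  1.65086956e-04]), 'force': array([ 0.17488645, -0.69536414, -0.68242684]), 'moment': array([-0.01566577,  0.00110764, -0.0254462 ]), 'grip_force': 0.0, 'grip_width': 0.9971986075565985}
[[ 0.951  0.308 -0.   ]
 [ 0.308 -0.951  0.001]
 [ 0.    -0.001 -1.   ]]
```

View pics/top0.png

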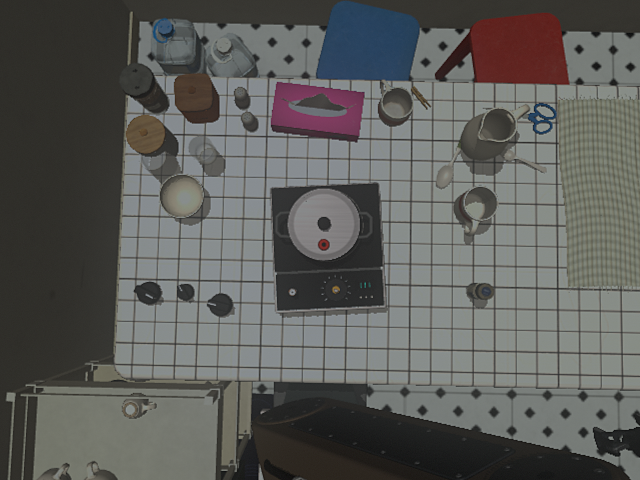

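View pics/side0.png

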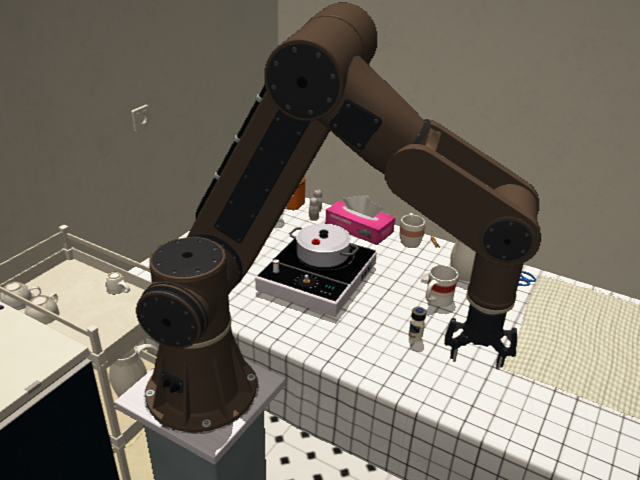

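Top view: three knob-like things at (148,293), (186,292) and (220,304); the middle one is the smallest and fits the knob. The probe is at (292,292), the shaft at (336,290) and the port at (323,244). The side view shows the jar at (417,323) and the mug at (441,285). I'll confirm the knob in one enlarged crop.

Run:
```python
from h import *
a=cv2.imread('pics/top0.png')
c1=cv2.resize(a[272:322,128:243],None,fx=6.5,fy=6.5,interpolation=cv2.INTER_CUBIC)
c2=cv2.resize(a[270:312,275:390],None,fx=6.5,fy=6.5,interpolation=cv2.INTER_CUBIC)
m=np.vstack([c1,c2]); m=np.clip(m.astype(float)*1.8,0,255).astype(np.uint8); print(m.shape); cv2.imwrite('pics/crop0.png',m[:600])
hsv=cv2.cvtColor(a,cv2.COLOR_BGR2HSV); g=cv2.cvtColor(a,cv2.COLOR_BGR2GRAY)
def blob(mask,x0,y0,x1,y1,name,z):
    k=np.zeros_like(mask);k[y0:y1,x0:x1]=mask[y0:y1,x0:x1]
    n,l,s,c=cv2.connectedComponentsWithStats(k)
    for i in range(1,n):
        if s[i,4]>=6: print(name,s[i],c[i].round(2),plane('top',*c[i],z).round(4))
red=(((hsv[...,0]<8)|(hsv[...,0]>172))&(hsv[...,1]>130)&(hsv[...,2]>70)).astype(np.uint8)
blob(red,300,220,350,270,'port',.144)
blob((g<60).astype(np.uint8),310,212,338,236,'button',.151)
blob((g>110).astype(np.uint8),284,284,300,300,'probe',.106)
blob(((hsv[...,1]>90)&(hsv[...,2]>90)&(hsv[...,0]<35)).astype(np.uint8),325,280,346,300,'shaft',.087)
blob((g<70).astype(np.uint8),130,275,240,325,'knobs',.017)
```

```text
(598, 748, 3)
port [318 239  11  11  73] [323.32 244.18] [0.5775 0.0066 0.144 ]
button [318 217  13  13 132] [323.68 223.12] [0.6267 0.0069 0.151 ]
probe [289 289   7   6  25] [291.92 291.72] [0.463  0.0797 0.106 ]
shaft [332 286   8   8  30] [335.23 288.43] [ 0.473  -0.0257  0.087 ]
knobs [153 279  17   1  17] [161. 279.] [0.4861 0.425  0.017 ]
knobs [198 280  15   2  16] [204.62 280.06] [0.4859 0.3116 0.017 ]
knobs [134 282  29  23 448] [148.42 292.42] [0.4507 0.4561 0.017 ]
knobs [177 284  17  17 225] [185.08 291.8 ] [0.4544 0.3612 0.017 ]
knobs [207 293  26  24 409] [220.52 304.5 ] [0.4237 0.2681 0.017 ]
```

View pics/crop0.png

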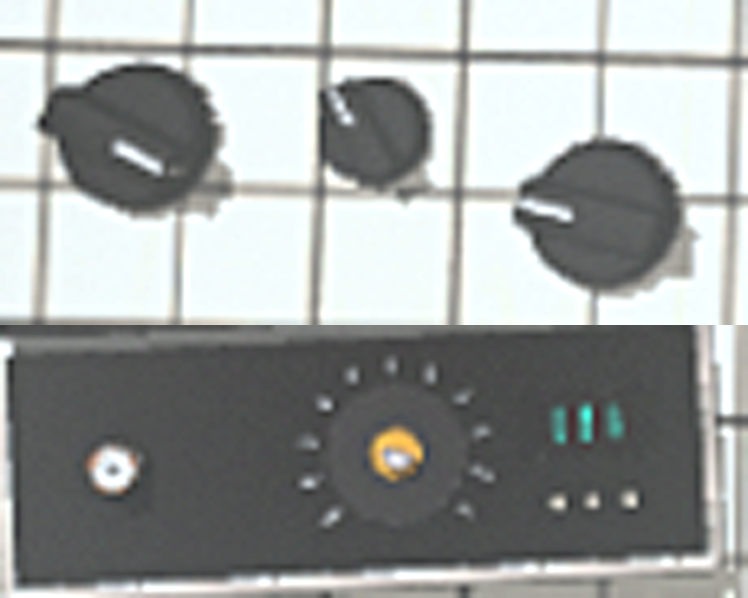

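The crop confirms the middle knob, (186,292), is the smallest: about 17 px = 44 mm across, against about 60 mm for the two others. Its pointer faces up-left. Now I'll measure knob yaw, shaft and hob yaw in the image already taken.

Run:
```python
from h import *
a=cv2.imread('pics/top0.png'); g=cv2.cvtColor(a,cv2.COLOR_BGR2GRAY).astype(int); hsv=cv2.cvtColor(a,cv2.COLOR_BGR2HSV)
print('knob gray'); print(g[282:303,174:198])
print('shaft gray (cols330..)'); print(g[284:297,329:344]); print('sat'); print(hsv[284:297,329:344,1])
# hob front strip edge: case/table boundary via line fit of strip's dark region at z=.064
pts=[]
for u in range(285,380,3):
    col=g[295:316,u]; v=295+np.argmax(np.diff(col)); pts.append(plane('top',u,v+.5,.064)[:2])
pts=np.array(pts); vx,vy,x0,y0=cv2.fitLine(pts.astype(np.float32),cv2.DIST_HUBER,0,.01,.01).ravel(); print('hob front edge dir',vx,vy,'yaw',np.arctan2(-vx*np.sign(vy),abs(vy)),'pt',x0,y0)
```

```text
knob gray
[[141 145 135  92 100 149 146 145 146 147 148 147 148 148 149 147 147 145
  145 145 145 146 146 149]
 [140 142 132  89 104 150 144 134 136 137 134 132 133 134 135 138 140 145
  141 141 140 141 141 142]
 [140 143 133  89 102 139 119  67  70  63  44  34  36  34  53  85 107 140
  144 141 138 140 142 141]
 [140 143 131  81  83  80  37  41  41  45  49  52  49  47  44  42  56  98
  141 145 141 139 142 139]
 [141 143 127  40  74 107  56  48  46  47  50  53  54  54  50  48  40  51
  100 141 144 139 141 137]
 [140 144 127  42  57  97 103  46  50  48  49  50  55  53  54  54  47  41
   52 106 148 141 142 138]
 [140 144 127  50  42  93 134  56  50  48  48  51  53  54  53  54  52  46
   39  85 141 144 142 137]
 [140 144 129  56  44  59  97 106  60  50  47  48  53  54  53  55  53  50
   43  57 109 147 142 135]
 [139 144 125  40  45  44  92 138  82  51  51  46  51  53  53  55  53  51
   45  53 104 148 143 134]
 [141 144 124  39  50  48  52  64  61  52  52  48  48  50  54  54  54  51
   45  41  93 148 143 132]
 [140 144 125  40  51  53  49  50  52  53  52  50  47  49  53  53  54  51
   45 
[... 2081 characters left out ...]
  74 150 166 165 167 163 138  15  27   0   5   5]
 [  5  10   6 133 157 137 147 160 168 164 117  43   5   5   5]
 [  0  20  36 145 126  34  17  58 104 149 150  49  16   5   5]
 [  5  16   5 143 130  18  14  13  25  62 152  43  10  11   5]
 [  5   5  39 115 155  81  11   4  10 103  55  27   5   5   5]
 [  5   5  21  40 134 161 119  83 112 127  31  21  10   5  10]
 [  0   0   5  31  27  87 137  92  42  31  12   5  10   5   0]
 [  5   5   5   5  21  27  26  21  16  10   5   5  11   0   5]
 [  5   5   5   5  10  10  10   5  10   5   5   5   5   5   5]
 [ 10   5   5   0  10  10   0   5   5   5   0   5   5   5   5]]
hob front edge dir 0.07159464 -0.9974338 yaw 0.07165595 pt 0.42433113 -0.018125141
```

Call:
apply_moves:
  increments:
    - {"claw":0.6,"dx":0.03,"dy":-0.02,"dz":0}
    - {"claw":0.6,"dx":0.07,"dy":-0.03,"dz":0,"az":0.05}
    - {"claw":0.6,"dx":0.11,"dy":-0.045,"dz":0,"az":0.1}
    - {"claw":0.6,"dx":0.15,"dy":-0.06,"dz":0,"az":0.15}
    - {"claw":0.6,"dx":0.19,"dy":-0.075,"dz":0,"az":0.2}
    - {"claw":0.6,"dx":0.23,"dy":-0.09,"dz":0,"az":0.25}
    - {"claw":0.6,"dx":0.26,"dy":-0.11,"dz":0,"az":0.27}
    - {"claw":0.6,"dx":0.29,"dy":-0.14,"dz":0,"az":0.27}

```text
schema error: expected keys claw, dx, dy, dz, ax, ay, az
```

Run:
```python
from h import *
a=cv2.imread('pics/top0.png'); hsv=cv2.cvtColor(a,cv2.COLOR_BGR2HSV).astype(float); g=cv2.cvtColor(a,cv2.COLOR_BGR2GRAY).astype(float)
S=hsv[...,1]
yy,xx=np.mgrid[284:297,329:344]; s=S[284:297,329:344]; gg=g[284:297,329:344]
m=((s>60)|(gg>70)).astype(np.uint8); hull=cv2.convexHull(np.argwhere(m)[:,::-1].astype(np.int32)); 
(c,sz,an)=cv2.minAreaRect(hull); print('ring',c[0]+329,c[1]+284,sz, plane('top',c[0]+329,c[1]+284,.064), plane('top',c[0]+329,c[1]+284,.067))
w=np.clip((150-s)/140,0,1)*np.clip((gg-60)/30,0,1); w[:, :5]=0;w[:,11:]=0;w[:4]=0;w[9:]=0
W=w.sum();cx=(w*xx).sum()/W;cy=(w*yy).sum()/W
M=np.array([[ (w*(xx-cx)**2).sum(),(w*(xx-cx)*(yy-cy)).sum()],[0,(w*(yy-cy)**2).sum()]])/W;M[1,0]=M[0,1]
e,v=np.linalg.eigh(M); print('D',W,cx,cy,e,v[:,1],'minor dir',v[:,0],plane('top',cx,cy,.087))
print('tick scene: expected centre of axis at .087 from ring:',proj('top',list(plane('top',c[0]+329,c[1]+284,.064)[:2])+[.087]))
print('knob centre',plane('top',185.2,291.8,.0085))
kc=plane('top',185.2,291.8,.0085)
l=plane('top',179.9,287.9,.035); print('pointer vec yaw',np.arctan2(*(l-kc)[[1,0]]),np.hypot(*(l-kc)[:2]))
for n in('well probe',):print(n)
b=cv2.imread('pics/side0.png'); p=proj('side',[.468,-.027,.087]).round().astype(int); q=proj('side',[.463,.08,.106]).round().astype(int); r=proj('side',[.5775,.0066,.144]).round().astype(int);print(p,q,r)
cc=cv2.resize(b[p[1]-30:p[1]+30,p[0]-50:p[0]+50],None,fx=8,fy=8,interpolation=cv2.INTER_CUBIC);cv2.imwrite('pics/crop1.png',np.clip(cc*1.3,0,255).astype(np.uint8))
print(rel([.463,.08,.23]))
```

```text
ring 335.5 289.5 (7.0, 7.0) [ 0.46997585 -0.02718102  0.064     ] [ 0.4700324  -0.02707383  0.067     ]
D 11.117142857142857 335.6689154459008 290.0821982352437 [0.7550703  1.53010248] [-0.99491935 -0.10067515] minor dir [ 0.10067515 -0.99491935] [ 0.4689924  -0.02680331  0.087     ]
tick scene: expected centre of axis at .087 from ring: [335.83052723 289.68440259]
knob centre [0.45414588 0.36302804 0.0085    ]
pointer vec yaw 0.5999608154100922 0.012635096415956478
well probe
[306 276] [275 260] [315 240]
[ 0.46510072 -0.58327359  0.00140204]
```

Call:
apply_moves:
  increments:
    - {"claw":0.6,"dx":0.03,"dy":-0.02,"dz":0,"ax":0,"ay":0,"az":0}
    - {"claw":0.6,"dx":0.065,"dy":-0.035,"dz":0,"ax":0,"ay":0,"az":0.05}
    - {"claw":0.6,"dx":0.1,"dy":-0.05,"dz":0,"ax":0,"ay":0,"az":0.1}
    - {"claw":0.6,"dx":0.14,"dy":-0.065,"dz":0,"ax":0,"ay":0,"az":0.15}
    - {"claw":0.6,"dx":0.18,"dy":-0.08,"dz":0,"ax":0,"ay":0,"az":0.2}
    - {"claw":0.6,"dx":0.22,"dy":-0.095,"dz":0,"ax":0,"ay":0,"az":0.25}
    - {"claw":0.6,"dx":0.255,"dy":-0.115,"dz":0,"ax":0,"ay":0,"az":0.27}
    - {"claw":0.6,"dx":0.29,"dy":-0.14,"dz":0,"ax":0,"ay":0,"az":0.27}

```text
time: 0.77
tcp_pos: [0.4326, -0.3972, 0.231]
eef_rot: [3.141, 0.064, 0.0]
force: [1.2, 0.3, -0.1]
grip_width: 0.601
grip_force: 0.0
```

View pics/crop1.png

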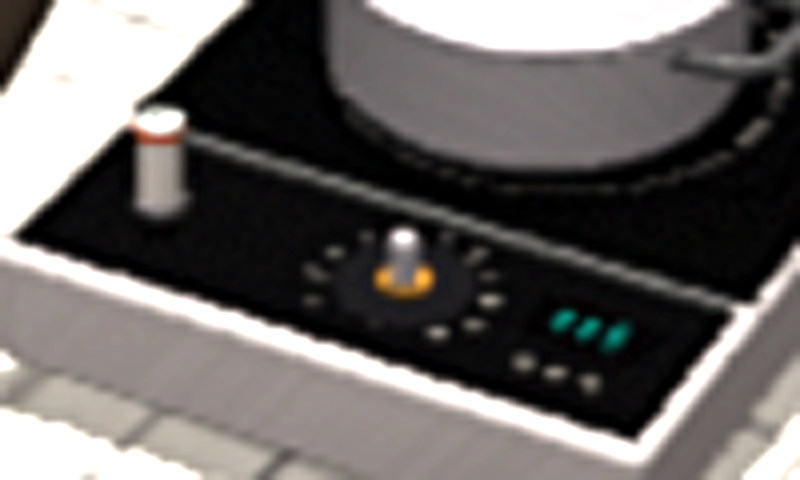

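Call:
apply_moves:
  increments:
    - {"claw":0.6,"dx":0.005,"dy":-0.04,"dz":0,"ax":0,"ay":0,"az":0}
    - {"claw":0.6,"dx":0.01,"dy":-0.08,"dz":0,"ax":0,"ay":0,"az":0}
    - {"claw":0.6,"dx":0.015,"dy":-0.12,"dz":0,"ax":0,"ay":0,"az":0}
    - {"claw":0.6,"dx":0.02,"dy":-0.16,"dz":0,"ax":0,"ay":0,"az":0}
    - {"claw":0.6,"dx":0.025,"dy":-0.2,"dz":0,"ax":0,"ay":0,"az":0}
    - {"claw":0.6,"dx":0.03,"dy":-0.24,"dz":0,"ax":0,"ay":0,"az":0}
    - {"claw":0.6,"dx":0.035,"dy":-0.28,"dz":0,"ax":0,"ay":0,"az":0}
    - {"claw":0.6,"dx":0.04,"dy":-0.32,"dz":0.01,"ax":0,"ay":0,"az":0}

```text
time: 1.43
tcp_pos: [0.4578, -0.0754, 0.2224]
eef_rot: [3.14, 0.067, 0.004]
force: [2.4, -0.6, 0.4]
grip_width: 0.599
grip_force: 0.0
```

Call:
apply_moves:
  increments:
    - {"claw":0.6,"dx":0.002,"dy":-0.04,"dz":0.01,"ax":0,"ay":0,"az":0.01}
    - {"claw":0.6,"dx":0.005,"dy":-0.08,"dz":0.025,"ax":0,"ay":0,"az":0.02}
    - {"claw":0.6,"dx":0.008,"dy":-0.12,"dz":0.04,"ax":0,"ay":0,"az":0.03}
    - {"claw":0.6,"dx":0.01,"dy":-0.156,"dz":0.06,"ax":0,"ay":0,"az":0.04}
    - {"claw":0.6,"dx":0.01,"dy":-0.156,"dz":0.08,"ax":0,"ay":0,"az":0.04}
    - {"claw":0.6,"dx":0.01,"dy":-0.156,"dz":0.08,"ax":0,"ay":0,"az":0.04}
    - {"claw":0.6,"dx":0.01,"dy":-0.156,"dz":0.08,"ax":0,"ay":0,"az":0.04}
    - {"claw":0.6,"dx":0.01,"dy":-0.156,"dz":0.08,"ax":0,"ay":0,"az":0.04}

```text
time: 2.1
tcp_pos: [0.4609, 0.0785, 0.142]
eef_rot: [3.141, 0.004, 0.0]
force: [0.3, 0.1, 0.9]
grip_width: 0.6
grip_force: 0.0
```

Call:
apply_moves:
  increments:
    - {"claw":0.5,"dx":0.002,"dy":-0.0015,"dz":0.02,"ax":0,"ay":0,"az":0}
    - {"claw":0.5,"dx":0.002,"dy":-0.0015,"dz":0.045,"ax":0,"ay":0,"az":0}
    - {"claw":0.5,"dx":0.002,"dy":-0.0015,"dz":0.065,"ax":0,"ay":0,"az":0}
    - {"claw":0.5,"dx":0.002,"dy":-0.0015,"dz":0.065,"ax":0,"ay":0,"az":0}
    - {"claw":0.0,"dx":0.002,"dy":-0.0015,"dz":0.065,"ax":0,"ay":0,"az":0}
    - {"claw":0.0,"dx":0.002,"dy":-0.0015,"dz":0.065,"ax":0,"ay":0,"az":0}
    - {"claw":0.0,"dx":0.002,"dy":-0.0015,"dz":0.065,"ax":0,"ay":0,"az":0}
    - {"claw":0.0,"dx":0.002,"dy":-0.0015,"dz":0.065,"ax":0,"ay":0,"az":0}

```text
time: 2.77
tcp_pos: [0.4637, 0.0804, 0.0779]
eef_rot: [-3.142, -0.004, -0.004]
force: [-0.2, -3.5, 8.4]
grip_width: 0.17
grip_force: 58.5
```

Call:
apply_moves:
  increments:
    - {"claw":0,"dx":0,"dy":0,"dz":-0.02,"ax":0,"ay":0,"az":0}
    - {"claw":0,"dx":0,"dy":0,"dz":-0.045,"ax":0,"ay":0,"az":0}
    - {"claw":0,"dx":0,"dy":0,"dz":-0.075,"ax":0,"ay":0,"az":0}
    - {"claw":0,"dx":0.01,"dy":0.005,"dz":-0.105,"ax":0,"ay":0,"az":0}
    - {"claw":0,"dx":0.02,"dy":0.01,"dz":-0.135,"ax":0,"ay":0,"az":0}
    - {"claw":0,"dx":0.04,"dy":0.025,"dz":-0.16,"ax":0,"ay":0,"az":0}
    - {"claw":0,"dx":0.06,"dy":0.04,"dz":-0.17,"ax":0,"ay":0,"az":0}
    - {"claw":0,"dx":0.08,"dy":0.055,"dz":-0.17,"ax":0,"ay":0,"az":0}

```text
time: 3.43
tcp_pos: [0.5452, 0.0253, 0.2512]
eef_rot: [3.142, 0.005, 0.011]
force: [0.9, 0.6, 0.1]
grip_width: 0.167
grip_force: 58.5
```

Call:
apply_moves:
  increments:
    - {"claw":0,"dx":0.02,"dy":0.01,"dz":0,"ax":0,"ay":0,"az":0}
    - {"claw":0,"dx":0.034,"dy":0.018,"dz":0,"ax":0,"ay":0,"az":0}
    - {"claw":0,"dx":0.034,"dy":0.018,"dz":0,"ax":0,"ay":0,"az":0}
    - {"claw":0,"dx":0.034,"dy":0.018,"dz":0,"ax":0,"ay":0,"az":0}
    - {"claw":0,"dx":0.034,"dy":0.018,"dz":0.0,"ax":0,"ay":0,"az":0}
    - {"claw":0,"dx":0.034,"dy":0.018,"dz":0.0,"ax":0,"ay":0,"az":0}
    - {"claw":0,"dx":0.034,"dy":0.018,"dz":0.0,"ax":0,"ay":0,"az":0}
    - {"claw":0,"dx":0.034,"dy":0.018,"dz":0.0,"ax":0,"ay":0,"az":0}

```text
time: 4.1
tcp_pos: [0.5764, 0.0084, 0.2466]
eef_rot: [-3.142, -0.005, -0.0]
force: [0.6, 0.6, 0.1]
grip_width: 0.165
grip_force: 58.5
```

Run:
```python
from h import *
s=sense(); print(s['tcp_pos'],s['eef_rot'],s['force'],s['grip_width'])
b=snap('side','side1'); b=b[:,:,::-1]
t=s['tcp_pos']; print('tip exp',proj('side',[t[0],t[1],t[2]-.064]),'port',proj('side',[.5775,.0066,.144]))
p=proj('side',[.5775,.0066,.16]).round().astype(int)
cv2.imwrite('pics/crop2.png',cv2.resize(b[p[1]-35:p[1]+25,p[0]-40:p[0]+40],None,fx=9,fy=9,interpolation=cv2.INTER_CUBIC))
print('crop origin',p-[40,35])
```

```text
[0.57641021 0.00837307 0.24660424] [-3.1415731e+00 -5.1258947e-03 -2.1294160e-04] [0.58717186 0.59724942 0.11949959] 0.1646071203158112
tip exp [314.87148443 229.61929394] port [315.26497529 240.18965167]
crop origin [275 201]
```

View pics/crop2.png

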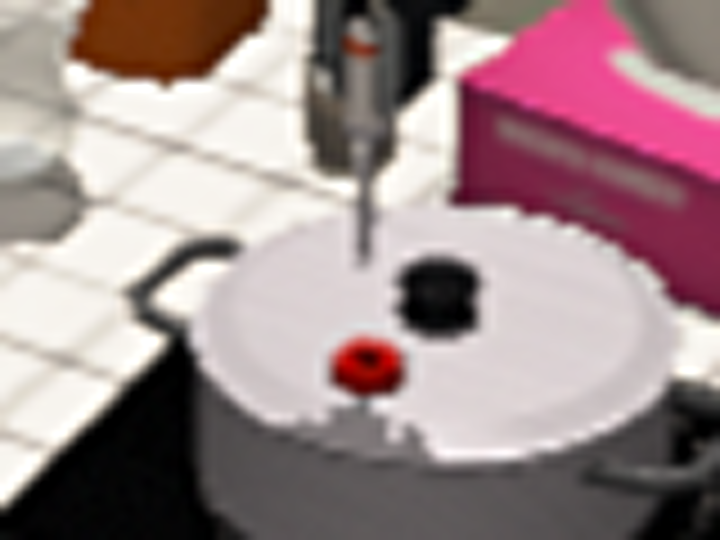

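Side crop: the probe hangs upright with its tip at about (315.2,230.4), and the port's hole is at (315.8,240.7). The remaining shift is 1–2 mm, which matches the top-view figure. Lowering.

Call:
apply_moves:
  increments:
    - {"claw":0,"dx":0.0015,"dy":0.0013,"dz":0.005,"ax":0,"ay":0,"az":0}
    - {"claw":0,"dx":0.0015,"dy":0.0013,"dz":0.018,"ax":0,"ay":0,"az":0}
    - {"claw":0,"dx":0.0015,"dy":0.0013,"dz":0.032,"ax":0,"ay":0,"az":0}
    - {"claw":0,"dx":0.0015,"dy":0.0013,"dz":0.04,"ax":0,"ay":0,"az":0}
    - {"claw":0,"dx":0.0015,"dy":0.0013,"dz":0.046,"ax":0,"ay":0,"az":0}
    - {"claw":0,"dx":0.0015,"dy":0.0013,"dz":0.05,"ax":0,"ay":0,"az":0}
    - {"claw":0,"dx":0.0015,"dy":0.0013,"dz":0.055,"ax":0,"ay":0,"az":0}
    - {"claw":0,"dx":0.0015,"dy":0.0013,"dz":0.055,"ax":0,"ay":0,"az":0}

```text
time: 4.82
tcp_pos: [0.5781, 0.0068, 0.1907]
eef_rot: [-3.142, -0.004, 0.001]
force: [-0.6, 0.4, -0.2]
grip_width: 0.165
grip_force: 58.5
```

Call:
apply_moves:
  increments:
    - {"claw":0,"dx":0,"dy":0,"dz":0.008,"ax":0,"ay":0,"az":0}
    - {"claw":0,"dx":0,"dy":0,"dz":0.018,"ax":0,"ay":0,"az":0}
    - {"claw":0,"dx":0,"dy":0,"dz":0.026,"ax":0,"ay":0,"az":0}
    - {"claw":0,"dx":0,"dy":0,"dz":0.031,"ax":0,"ay":0,"az":0}
    - {"claw":0,"dx":0,"dy":0,"dz":0.033,"ax":0,"ay":0,"az":0}
    - {"claw":0,"dx":0,"dy":0,"dz":0.0345,"ax":0,"ay":0,"az":0}
    - {"claw":0,"dx":0,"dy":0,"dz":0.0345,"ax":0,"ay":0,"az":0}
    - {"claw":0,"dx":0,"dy":0,"dz":0.0345,"ax":0,"ay":0,"az":0}

```text
time: 5.48
tcp_pos: [0.5785, 0.0067, 0.157]
eef_rot: [3.142, 0.004, 0.0]
force: [-0.2, -0.0, -0.8]
grip_width: 0.164
grip_force: 58.5
```

Call:
apply_moves:
  increments:
    - {"claw":0,"dx":0,"dy":0,"dz":0.001,"ax":0,"ay":0,"az":0}
    - {"claw":0,"dx":0,"dy":0,"dz":0.002,"ax":0,"ay":0,"az":0}
    - {"claw":0,"dx":0,"dy":0,"dz":0.002,"ax":0,"ay":0,"az":0}
    - {"claw":0,"dx":0,"dy":0,"dz":0.002,"ax":0,"ay":0,"az":0}
    - {"claw":0,"dx":0,"dy":0,"dz":0.002,"ax":0,"ay":0,"az":0}
    - {"claw":0,"dx":0,"dy":0,"dz":0.002,"ax":0,"ay":0,"az":0}
    - {"claw":0,"dx":0,"dy":0,"dz":0.002,"ax":0,"ay":0,"az":0}
    - {"claw":0,"dx":0,"dy":0,"dz":0.002,"ax":0,"ay":0,"az":0}

```text
time: 6.15
tcp_pos: [0.5788, 0.0067, 0.1559]
eef_rot: [3.142, 0.004, 0.002]
force: [-3.3, 1.0, 13.3]
grip_width: 0.168
grip_force: 60.5
```

Call:
apply_moves:
  increments:
    - {"claw":0,"dx":0,"dy":0,"dz":-0.001,"ax":0,"ay":0,"az":0}
    - {"claw":0.45,"dx":0,"dy":0,"dz":-0.001,"ax":0,"ay":0,"az":0}
    - {"claw":0.45,"dx":0,"dy":0,"dz":-0.001,"ax":0,"ay":0,"az":0}
    - {"claw":0.45,"dx":0,"dy":0,"dz":-0.001,"ax":0,"ay":0,"az":0}
    - {"claw":0.45,"dx":0,"dy":0,"dz":-0.001,"ax":0,"ay":0,"az":0}
    - {"claw":0.45,"dx":0,"dy":0,"dz":-0.02,"ax":0,"ay":0,"az":0}
    - {"claw":0.45,"dx":0,"dy":0,"dz":-0.045,"ax":0,"ay":0,"az":0}
    - {"claw":0.45,"dx":0,"dy":0,"dz":-0.075,"ax":0,"ay":0,"az":0}

```text
time: 6.82
tcp_pos: [0.5773, 0.0068, 0.2293]
eef_rot: [-3.141, -0.004, 0.005]
force: [1.7, 0.0, 0.4]
grip_width: 0.448
grip_force: 0.0
```

Run:
```python
from h import *
s=sense(); print(s['tcp_pos'],s['eef_rot'],rel([.454,.363,.15]))
b=snap('side','side2')[:,:,::-1]; p=proj('side',[.5775,.0066,.16]).round().astype(int)
cv2.imwrite('pics/crop3.png',cv2.resize(b[p[1]-35:p[1]+25,p[0]-40:p[0]+40],None,fx=9,fy=9,interpolation=cv2.INTER_CUBIC))
```

```text
[0.57727142 0.00677744 0.22929874] [-3.14144587 -0.00433712  0.00488801] [-0.12203991 -0.35655011  0.07973033]
```

View pics/crop3.png

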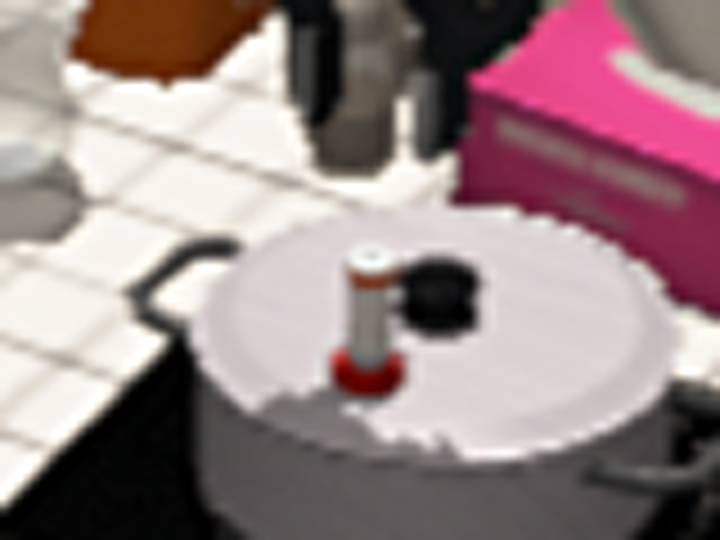

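The probe is seated: its collar sits on the red grommet at crop (367,360), it stands upright, and the fingers are clear. Next, the knob.

Call:
apply_moves:
  increments:
    - {"claw":0.45,"dx":-0.012,"dy":-0.03,"dz":-0.005,"ax":0,"ay":0,"az":-0.05}
    - {"claw":0.45,"dx":-0.025,"dy":-0.065,"dz":-0.005,"ax":0,"ay":0,"az":-0.13}
    - {"claw":0.45,"dx":-0.038,"dy":-0.1,"dz":-0.005,"ax":0,"ay":0,"az":-0.21}
    - {"claw":0.45,"dx":-0.051,"dy":-0.138,"dz":0,"ax":0,"ay":0,"az":-0.29}
    - {"claw":0.45,"dx":-0.064,"dy":-0.177,"dz":0.01,"ax":0,"ay":0,"az":-0.37}
    - {"claw":0.45,"dx":-0.077,"dy":-0.215,"dz":0.02,"ax":0,"ay":0,"az":-0.45}
    - {"claw":0.45,"dx":-0.09,"dy":-0.25,"dz":0.035,"ax":0,"ay":0,"az":-0.53}
    - {"claw":0.45,"dx":-0.1,"dy":-0.285,"dz":0.05,"ax":0,"ay":0,"az":-0.575}

```text
time: 7.53
tcp_pos: [0.4764, 0.2933, 0.1794]
eef_rot: [-3.009, -0.902, -0.001]
force: [1.1, 0.5, -0.7]
grip_width: 0.448
grip_force: 0.0
```

Run:
```python
from h import *
s=sense(); x=R.from_rotvec(s['eef_rot']).as_matrix()[:,0]; print(s['tcp_pos'],np.arctan2(x[1],x[0]),rel([.4545,.3635,.06]))
```

```text
[0.47636959 0.29327392 0.17943397] 0.5826964921295826 [ 0.02030087 -0.07067186  0.11944798]
```

Call:
apply_moves:
  increments:
    - {"claw":0.45,"dx":0.01,"dy":-0.03,"dz":0.015,"ax":0,"ay":0,"az":0}
    - {"claw":0.45,"dx":0.018,"dy":-0.06,"dz":0.04,"ax":0,"ay":0,"az":0}
    - {"claw":0.45,"dx":0.0203,"dy":-0.0707,"dz":0.07,"ax":0,"ay":0,"az":0}
    - {"claw":0.45,"dx":0.0203,"dy":-0.0707,"dz":0.1,"ax":0,"ay":0,"az":0}
    - {"claw":0.45,"dx":0.0203,"dy":-0.0707,"dz":0.12,"ax":0,"ay":0,"az":0}
    - {"claw":0.45,"dx":0.0203,"dy":-0.0707,"dz":0.12,"ax":0,"ay":0,"az":0}
    - {"claw":0.45,"dx":0.0203,"dy":-0.0707,"dz":0.12,"ax":0,"ay":0,"az":0}
    - {"claw":0.45,"dx":0.0203,"dy":-0.0707,"dz":0.12,"ax":0,"ay":0,"az":0}

```text
time: 8.2
tcp_pos: [0.4566, 0.362, 0.0609]
eef_rot: [-3.011, -0.894, -0.002]
force: [1.5, 0.6, 0.3]
grip_width: 0.449
grip_force: 0.0
```

Run:
```python
from h import *
s=sense(); x=R.from_rotvec(s['eef_rot']).as_matrix()[:,0]; print(s['tcp_pos'],np.arctan2(x[1],x[0]),rel([.4545,.3635,.0195]))
```

```text
[0.45658062 0.36202178 0.06087825] 0.5775005450347983 [-0.00098295 -0.00237216  0.04137729]
```

Call:
apply_moves:
  increments:
    - {"claw":0.45,"dx":-0.001,"dy":-0.002,"dz":0.02,"ax":0,"ay":0,"az":0}
    - {"claw":0.45,"dx":-0.001,"dy":-0.002,"dz":0.035,"ax":0,"ay":0,"az":0}
    - {"claw":0.45,"dx":-0.001,"dy":-0.002,"dz":0.041,"ax":0,"ay":0,"az":0}
    - {"claw":0.45,"dx":-0.001,"dy":-0.002,"dz":0.041,"ax":0,"ay":0,"az":0}
    - {"claw":0.0,"dx":-0.001,"dy":-0.002,"dz":0.041,"ax":0,"ay":0,"az":0}
    - {"claw":0.0,"dx":-0.001,"dy":-0.002,"dz":0.041,"ax":0,"ay":0,"az":0}
    - {"claw":0.0,"dx":-0.001,"dy":-0.002,"dz":0.041,"ax":0,"ay":0,"az":0}
    - {"claw":0.0,"dx":-0.001,"dy":-0.002,"dz":0.041,"ax":0,"ay":0,"az":0}

```text
time: 8.87
tcp_pos: [0.4548, 0.3633, 0.0203]
eef_rot: [-3.011, -0.895, -0.003]
force: [0.7, -1.8, 6.6]
grip_width: 0.146
grip_force: 59.2
```

The knob is gripped across its bar (14 mm). To centre it along the bar as well, I'll open, turn 90° and grip it by the bar's ends. The last joint has range for that.

Call:
apply_moves:
  increments:
    - {"claw":0.75,"dx":0,"dy":0,"dz":0,"ax":0,"ay":0,"az":0}
    - {"claw":0.75,"dx":0,"dy":0,"dz":0,"ax":0,"ay":0,"az":0}
    - {"claw":0.75,"dx":0,"dy":0,"dz":-0.002,"ax":0,"ay":0,"az":0}
    - {"claw":0.75,"dx":0,"dy":0,"dz":-0.002,"ax":0,"ay":0,"az":-0.1}
    - {"claw":0.75,"dx":0,"dy":0,"dz":-0.002,"ax":0,"ay":0,"az":-0.22}
    - {"claw":0.75,"dx":0,"dy":0,"dz":-0.002,"ax":0,"ay":0,"az":-0.34}
    - {"claw":0.75,"dx":0,"dy":0,"dz":-0.002,"ax":0,"ay":0,"az":-0.46}
    - {"claw":0.75,"dx":0,"dy":0,"dz":-0.002,"ax":0,"ay":0,"az":-0.571}

```text
time: 9.53
tcp_pos: [0.454, 0.363, 0.0211]
eef_rot: [-2.632, -1.715, -0.0]
force: [0.5, 0.4, -0.2]
grip_width: 0.75
grip_force: 0.0
```

Call:
apply_moves:
  increments:
    - {"claw":0.75,"dx":0,"dy":0,"dz":0,"ax":0,"ay":0,"az":-0.12}
    - {"claw":0.75,"dx":0,"dy":0,"dz":0,"ax":0,"ay":0,"az":-0.24}
    - {"claw":0.75,"dx":0,"dy":0,"dz":0,"ax":0,"ay":0,"az":-0.36}
    - {"claw":0.75,"dx":0,"dy":0,"dz":0,"ax":0,"ay":0,"az":-0.48}
    - {"claw":0.75,"dx":0,"dy":0,"dz":0,"ax":0,"ay":0,"az":-0.6}
    - {"claw":0.75,"dx":0,"dy":0,"dz":0,"ax":0,"ay":0,"az":-0.72}
    - {"claw":0.75,"dx":0,"dy":0,"dz":0,"ax":0,"ay":0,"az":-0.84}
    - {"claw":0.75,"dx":0,"dy":0,"dz":0,"ax":0,"ay":0,"az":-0.96}

```text
time: 10.2
tcp_pos: [0.4541, 0.363, 0.0211]
eef_rot: [1.543, 2.736, 0.0]
force: [0.0, -0.1, 0.7]
grip_width: 0.745
grip_force: 0.0
```

Run:
```python
from h import *
s=sense(); x=R.from_rotvec(s['eef_rot']).as_matrix()[:,0]; print(s['tcp_pos'],np.arctan2(x[1],x[0]),s['joint_pos'],s['force'],s['grip_width'])
```

```text
[0.4540803  0.36299643 0.0210953 ] 2.114781474878788 [6.22230090e-01 6.68435655e-01 1.90865110e+00 1.89082116e-05
 5.64268720e-01 7.82289692e-02] [ 0.02341185 -0.10658826  0.69284607] 0.7449561483059953
```

Call:
apply_moves:
  increments:
    - {"claw":0.75,"dx":0,"dy":0,"dz":0.0,"ax":0,"ay":0,"az":-0.033}
    - {"claw":0.75,"dx":0,"dy":0,"dz":0.003,"ax":0,"ay":0,"az":-0.033}
    - {"claw":0,"dx":0,"dy":0,"dz":0.003,"ax":0,"ay":0,"az":-0.033}
    - {"claw":0,"dx":0,"dy":0,"dz":0.003,"ax":0,"ay":0,"az":-0.033}
    - {"claw":0,"dx":0,"dy":0,"dz":0.003,"ax":0,"ay":0,"az":-0.033}
    - {"claw":0,"dx":0,"dy":0,"dz":0.003,"ax":0,"ay":0,"az":-0.033}
    - {"claw":0,"dx":0,"dy":0,"dz":0.003,"ax":0,"ay":0,"az":-0.033}
    - {"claw":0,"dx":0,"dy":0,"dz":0.003,"ax":0,"ay":0,"az":-0.033}

```text
time: 10.87
tcp_pos: [0.4539, 0.3629, 0.018]
eef_rot: [-1.508, -2.756, 0.0]
force: [-1.8, -0.4, 5.3]
grip_width: 0.46
grip_force: 60.7
```

Run:
```python
from h import *
s=sense(); x=R.from_rotvec(s['eef_rot']).as_matrix()[:,0]; print(s['tcp_pos'],np.arctan2(x[1],x[0]),s['force'],s['grip_width'],s['grip_force'])
```

```text
[0.45391993 0.36289574 0.01804408] 2.1405563387652835 [-1.77051419 -0.42807639  5.31414819] 0.46012721150830416 60.72874188423157
```

Call:
apply_moves:
  increments:
    - {"claw":0,"dx":0,"dy":0,"dz":-0.02,"ax":0,"ay":0,"az":0}
    - {"claw":0,"dx":0,"dy":0,"dz":-0.05,"ax":0,"ay":0,"az":0}
    - {"claw":0,"dx":-0.005,"dy":-0.003,"dz":-0.085,"ax":0,"ay":0,"az":0}
    - {"claw":0,"dx":-0.025,"dy":-0.014,"dz":-0.11,"ax":0,"ay":0,"az":0.05}
    - {"claw":0,"dx":-0.055,"dy":-0.032,"dz":-0.125,"ax":0,"ay":0,"az":0.12}
    - {"claw":0,"dx":-0.085,"dy":-0.05,"dz":-0.13,"ax":0,"ay":0,"az":0.2}
    - {"claw":0,"dx":-0.115,"dy":-0.067,"dz":-0.13,"ax":0,"ay":0,"az":0.28}
    - {"claw":0,"dx":-0.148,"dy":-0.086,"dz":-0.13,"ax":0,"ay":0,"az":0.36}

```text
time: 11.53
tcp_pos: [0.4617, 0.191, 0.1485]
eef_rot: [1.98, 2.438, 0.002]
force: [0.7, -0.6, -1.4]
grip_width: 0.461
grip_force: 60.6
```

Run:
```python
from h import *
s=sense(); x=R.from_rotvec(s['eef_rot']).as_matrix()[:,0]; y=np.arctan2(x[1],x[0]); print(s['tcp_pos'],y,'az',y-1.571+.1,rel([.4705,-.0264,.13]),s['grip_width'])
```

```text
[0.46171888 0.19096457 0.14854744] 1.777469209813478 az 0.3064692098134779 [-0.21454566 -0.03603938  0.01843354] 0.4606702146209156
```

Call:
apply_moves:
  increments:
    - {"claw":0,"dx":-0.035,"dy":-0.006,"dz":0,"ax":0,"ay":0,"az":0.05}
    - {"claw":0,"dx":-0.07,"dy":-0.012,"dz":0,"ax":0,"ay":0,"az":0.1}
    - {"claw":0,"dx":-0.107,"dy":-0.018,"dz":0,"ax":0,"ay":0,"az":0.16}
    - {"claw":0,"dx":-0.145,"dy":-0.024,"dz":0,"ax":0,"ay":0,"az":0.22}
    - {"claw":0,"dx":-0.18,"dy":-0.03,"dz":0.005,"ax":0,"ay":0,"az":0.28}
    - {"claw":0,"dx":-0.205,"dy":-0.0345,"dz":0.01,"ax":0,"ay":0,"az":0.306}
    - {"claw":0,"dx":-0.2145,"dy":-0.036,"dz":0.018,"ax":0,"ay":0,"az":0.306}
    - {"claw":0,"dx":-0.2145,"dy":-0.036,"dz":0.018,"ax":0,"ay":0,"az":0.306}

```text
time: 12.2
tcp_pos: [0.4709, -0.0273, 0.1288]
eef_rot: [-2.327, -2.109, 0.001]
force: [-0.9, 0.2, -0.8]
grip_width: 0.464
grip_force: 60.6
```

Run:
```python
from h import *
b=snap('side','side3')[:,:,::-1]
s=sense(); x=R.from_rotvec(s['eef_rot']).as_matrix()[:,0]; y=np.arctan2(x[1],x[0]); print(s['tcp_pos'],y,'az',y-1.571+.1,rel([.4705,-.0264,.13]),s['grip_width'])
p=proj('side',[.47,-.027,.1]).round().astype(int); print(p, proj('side',[*s['tcp_pos'][:2],s['tcp_pos'][2]-.018]),proj('side',[.4705,-.0264,.087]))
cv2.imwrite('pics/crop4.png',cv2.resize(b[p[1]-35:p[1]+25,p[0]-40:p[0]+40],None,fx=10,fy=10,interpolation=cv2.INTER_CUBIC))
```

```text
[ 0.47086071 -0.02600319  0.12923637] 1.473324452031985 az 0.002324452031985086 [-0.00042993 -0.00032136 -0.00076328] 0.4596048345373818
[306 272] [306.1546675  268.47873452] [306.0893133  275.14684108]
```

View pics/crop4.png

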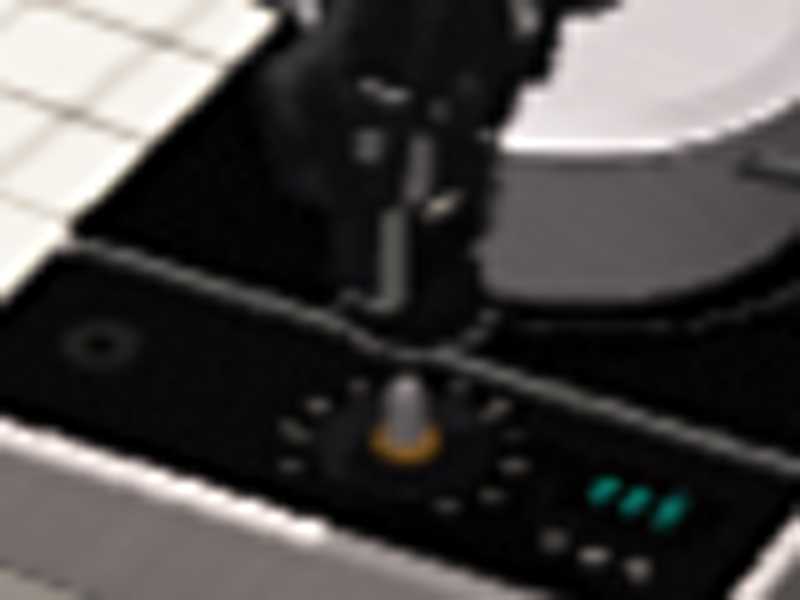

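The well is now empty. The knob hangs over the shaft: skirt at about (340–495) in the crop, shaft tip at (405,380). Lowering to contact.

Call:
apply_moves:
  increments:
    - {"claw":0,"dx":0,"dy":0,"dz":0.01,"ax":0,"ay":0,"az":0}
    - {"claw":0,"dx":0,"dy":0,"dz":0.018,"ax":0,"ay":0,"az":0}
    - {"claw":0,"dx":0,"dy":0,"dz":0.022,"ax":0,"ay":0,"az":0}
    - {"claw":0,"dx":0,"dy":0,"dz":0.025,"ax":0,"ay":0,"az":0}
    - {"claw":0,"dx":0,"dy":0,"dz":0.026,"ax":0,"ay":0,"az":0}
    - {"claw":0,"dx":0,"dy":0,"dz":0.026,"ax":0,"ay":0,"az":0}
    - {"claw":0,"dx":0,"dy":0,"dz":0.026,"ax":0,"ay":0,"az":0}
    - {"claw":0,"dx":0,"dy":0,"dz":0.026,"ax":0,"ay":0,"az":0}

```text
time: 12.92
tcp_pos: [0.4715, -0.0253, 0.1041]
eef_rot: [2.324, 2.113, 0.0]
force: [-0.7, 1.0, 3.2]
grip_width: 0.465
grip_force: 60.9
```

```bash
cat > st.py <<'E'
from h import *
s=sense(); x=R.from_rotvec(s['eef_rot']).as_matrix()[:,0]; print(s['time'],s['tcp_pos'].round(4),'tool yaw',np.arctan2(x[1],x[0]).round(4),'F',s['force'].round(2),'M',s['moment'].round(3),s['grip_width'].round(3))
E
python3 st.py
```

```text
Traceback (most recent call last):
  File "st.py", line 2, in <module>
    s=sense(); x=R.from_rotvec(s['eef_rot']).as_matrix()[:,0]; print(s['time'],s['tcp_pos'].round(4),'tool yaw',np.arctan2(x[1],x[0]).round(4),'F',s['force'].round(2),'M',s['moment'].round(3),s['grip_width'].round(3))
                                                                                                                                                                                                ^^^^^^^^^^^^^^^^^^^^^
AttributeError: 'float' object has no attribute 'round'
```

Call:
apply_moves:
  increments:
    - {"claw":0,"dx":0,"dy":0,"dz":0.001,"ax":0,"ay":0,"az":0.04}
    - {"claw":0,"dx":0,"dy":0,"dz":0.002,"ax":0,"ay":0,"az":0.08}
    - {"claw":0,"dx":0,"dy":0,"dz":0.002,"ax":0,"ay":0,"az":0.12}
    - {"claw":0,"dx":0,"dy":0,"dz":0.002,"ax":0,"ay":0,"az":0.16}
    - {"claw":0,"dx":0,"dy":0,"dz":0.002,"ax":0,"ay":0,"az":0.2}
    - {"claw":0,"dx":0,"dy":0,"dz":0.002,"ax":0,"ay":0,"az":0.24}
    - {"claw":0,"dx":0,"dy":0,"dz":0.002,"ax":0,"ay":0,"az":0.28}
    - {"claw":0,"dx":0,"dy":0,"dz":0.002,"ax":0,"ay":0,"az":0.32}

```text
time: 13.58
tcp_pos: [0.4719, -0.0256, 0.1022]
eef_rot: [2.632, 1.713, 0.001]
force: [-0.4, -1.9, 3.5]
grip_width: 0.462
grip_force: 61.0
```

```bash
sed -i "s/,s\['grip_width'\].round(3)/,round(float(s['grip_width']),3)/" st.py; python3 st.py
```

```text
13.5833 [ 0.4719 -0.0256  0.1022] tool yaw 1.1538 F [-0.42 -1.91  3.5 ] M [-0.234 -0.004 -0.007] 0.462
```

Run:
```python
from h import *
P=[];F=[]
for i in range(6):
    capture('top'); s=sense(); P.append(s['tcp_pos']);F.append(np.r_[s['force'],s['moment']])
P=np.array(P);print(P.mean(0),P.std(0),np.mean(F,0).round(3))
T=R.from_rotvec(s['eef_rot']).as_matrix(); print('delta tool',T.T@(np.array([.4707,-.0267,.1022])-P.mean(0)), 'x',T[:,0],'y',T[:,1])
```

```text
[ 0.47181354 -0.02554724  0.10212715] [5.09816613e-05 3.81885957e-05 8.39953352e-05] [ 7.970e-01 -7.950e-01  3.781e+00 -2.530e-01 -8.800e-02 -2.000e-03]
delta tool [-1.50323721e-03 -5.55891512e-04 -7.35942585e-05] x [4.02147554e-01 9.15574851e-01 1.91853043e-04] y [ 9.15574495e-01 -4.02147570e-01  8.21728194e-04]
```

Call:
apply_moves:
  increments:
    - {"claw":0,"dx":-0.0015,"dy":-0.0006,"dz":0,"ax":0,"ay":0,"az":0}
    - {"claw":0,"dx":-0.0015,"dy":-0.0006,"dz":0,"ax":0,"ay":0,"az":-0.03}
    - {"claw":0,"dx":-0.0015,"dy":-0.0006,"dz":0,"ax":0,"ay":0,"az":-0.06}
    - {"claw":0,"dx":-0.0015,"dy":-0.0006,"dz":0,"ax":0,"ay":0,"az":-0.09}
    - {"claw":0,"dx":-0.0015,"dy":-0.0006,"dz":0,"ax":0,"ay":0,"az":-0.12}
    - {"claw":0,"dx":-0.0015,"dy":-0.0006,"dz":0,"ax":0,"ay":0,"az":-0.15}
    - {"claw":0,"dx":-0.0015,"dy":-0.0006,"dz":0,"ax":0,"ay":0,"az":-0.18}
    - {"claw":0,"dx":-0.0015,"dy":-0.0006,"dz":0,"ax":0,"ay":0,"az":-0.2}

```text
time: 14.55
tcp_pos: [0.4693, -0.0264, 0.1015]
eef_rot: [-2.444, -1.972, 0.002]
force: [0.1, 1.2, -0.8]
grip_width: 0.458
grip_force: 60.7
```

```bash
python3 st.py
```

```text
14.55 [ 0.4693 -0.0264  0.1015] tool yaw 1.3578 F [ 0.06  1.18 -0.85] M [ 0.215  0.294 -0.028] 0.458
```

Axial force fell to zero, so the bore has found the shaft. Pushing on.

Call:
apply_moves:
  increments:
    - {"claw":0,"dx":0,"dy":0,"dz":0.001,"ax":0,"ay":0,"az":0}
    - {"claw":0,"dx":0,"dy":0,"dz":0.002,"ax":0,"ay":0,"az":0}
    - {"claw":0,"dx":0,"dy":0,"dz":0.003,"ax":0,"ay":0,"az":0}
    - {"claw":0,"dx":0,"dy":0,"dz":0.004,"ax":0,"ay":0,"az":0}
    - {"claw":0,"dx":0,"dy":0,"dz":0.005,"ax":0,"ay":0,"az":0}
    - {"claw":0,"dx":0,"dy":0,"dz":0.005,"ax":0,"ay":0,"az":0}
    - {"claw":0,"dx":0,"dy":0,"dz":0.005,"ax":0,"ay":0,"az":0}
    - {"claw":0,"dx":0,"dy":0,"dz":0.005,"ax":0,"ay":0,"az":0}

```text
time: 15.22
tcp_pos: [0.4693, -0.0264, 0.0964]
eef_rot: [-2.446, -1.969, 0.002]
force: [-5.4, 1.3, -3.1]
grip_width: 0.461
grip_force: 60.6
```

```bash
python3 st.py
```

```text
15.2167 [ 0.4693 -0.0264  0.0964] tool yaw 1.3554 F [-5.4   1.32 -3.13] M [ 0.318  0.927 -0.024] 0.461
```

Call:
apply_moves:
  increments:
    - {"claw":0,"dx":0,"dy":-0.0006,"dz":0,"ax":0,"ay":0,"az":0}
    - {"claw":0,"dx":0,"dy":-0.0006,"dz":0.001,"ax":0,"ay":0,"az":0}
    - {"claw":0,"dx":0,"dy":-0.0006,"dz":0.002,"ax":0,"ay":0,"az":0}
    - {"claw":0,"dx":0,"dy":-0.0006,"dz":0.003,"ax":0,"ay":0,"az":0}
    - {"claw":0,"dx":0,"dy":-0.0006,"dz":0.004,"ax":0,"ay":0,"az":0}
    - {"claw":0,"dx":0,"dy":-0.0006,"dz":0.004,"ax":0,"ay":0,"az":0}
    - {"claw":0,"dx":0,"dy":-0.0006,"dz":0.004,"ax":0,"ay":0,"az":0}
    - {"claw":0,"dx":0,"dy":-0.0006,"dz":0.004,"ax":0,"ay":0,"az":0}

```text
time: 15.88
tcp_pos: [0.4693, -0.0263, 0.0926]
eef_rot: [-2.447, -1.97, 0.001]
force: [-5.1, 2.3, -3.1]
grip_width: 0.464
grip_force: 60.6
```

```bash
python3 st.py
```

```text
15.8833 [ 0.4693 -0.0263  0.0926] tool yaw 1.3557 F [-5.13  2.3  -3.09] M [ 0.269  0.935 -0.035] 0.464
```

Call:
apply_moves:
  increments:
    - {"claw":0,"dx":0,"dy":0,"dz":0.001,"ax":0,"ay":0,"az":0}
    - {"claw":0,"dx":0,"dy":0,"dz":0.002,"ax":0,"ay":0,"az":0}
    - {"claw":0,"dx":0,"dy":0,"dz":0.003,"ax":0,"ay":0,"az":0}
    - {"claw":0,"dx":0,"dy":0,"dz":0.004,"ax":0,"ay":0,"az":0}
    - {"claw":0,"dx":0,"dy":0,"dz":0.005,"ax":0,"ay":0,"az":0}
    - {"claw":0,"dx":0,"dy":0,"dz":0.005,"ax":0,"ay":0,"az":0}
    - {"claw":0,"dx":0,"dy":0,"dz":0.005,"ax":0,"ay":0,"az":0}
    - {"claw":0,"dx":0,"dy":0,"dz":0.005,"ax":0,"ay":0,"az":0}

```text
time: 16.55
tcp_pos: [0.4693, -0.0263, 0.0879]
eef_rot: [-2.447, -1.97, 0.001]
force: [-6.2, 1.6, 3.1]
grip_width: 0.465
grip_force: 61.3
```

```bash
python3 st.py
```

```text
16.55 [ 0.4693 -0.0263  0.0879] tool yaw 1.3556 F [-6.24  1.61  3.15] M [0.31  1.219 0.04 ] 0.465
```

Call:
apply_moves:
  increments:
    - {"claw":0,"dx":0,"dy":0,"dz":0.001,"ax":0,"ay":0,"az":0}
    - {"claw":0,"dx":0,"dy":0,"dz":0.002,"ax":0,"ay":0,"az":0}
    - {"claw":0,"dx":0,"dy":0,"dz":0.003,"ax":0,"ay":0,"az":0}
    - {"claw":0,"dx":0,"dy":0,"dz":0.0035,"ax":0,"ay":0,"az":0}
    - {"claw":0,"dx":0,"dy":0,"dz":0.0035,"ax":0,"ay":0,"az":0}
    - {"claw":0,"dx":0,"dy":0,"dz":0.0035,"ax":0,"ay":0,"az":0}
    - {"claw":0,"dx":0,"dy":0,"dz":0.0035,"ax":0,"ay":0,"az":0}
    - {"claw":0,"dx":0,"dy":0,"dz":0.0035,"ax":0,"ay":0,"az":0}

```text
time: 17.22
tcp_pos: [0.4694, -0.0263, 0.0857]
eef_rot: [2.447, 1.97, 0.0]
force: [-15.4, 2.7, 43.6]
grip_width: 0.465
grip_force: 65.8
```

```bash
python3 st.py
```

```text
17.2167 [ 0.4694 -0.0263  0.0857] tool yaw 1.3558 F [-15.38   2.66  43.57] M [ 0.499  2.834 -0.01 ] 0.465
```

Call:
apply_moves:
  increments:
    - {"claw":0,"dx":0,"dy":0,"dz":-0.0004,"ax":0,"ay":0,"az":0}
    - {"claw":0,"dx":0,"dy":0,"dz":-0.0007,"ax":0,"ay":0,"az":0}
    - {"claw":0,"dx":0,"dy":0,"dz":-0.0007,"ax":0,"ay":0,"az":0}
    - {"claw":0,"dx":0,"dy":0,"dz":-0.0007,"ax":0,"ay":0,"az":0}
    - {"claw":0,"dx":0,"dy":0,"dz":-0.0007,"ax":0,"ay":0,"az":0}
    - {"claw":0,"dx":0,"dy":0,"dz":-0.0007,"ax":0,"ay":0,"az":0}
    - {"claw":0,"dx":0,"dy":0,"dz":-0.0007,"ax":0,"ay":0,"az":0}
    - {"claw":0,"dx":0,"dy":0,"dz":-0.0007,"ax":0,"ay":0,"az":0}

```text
time: 17.88
tcp_pos: [0.4694, -0.0263, 0.0859]
eef_rot: [2.447, 1.97, 0.0]
force: [-11.5, 2.3, 27.7]
grip_width: 0.46
grip_force: 63.9
```

```bash
python3 - <<'E'
import st
from h import *
b=snap('side','side4')[:,:,::-1]
cv2.imwrite('pics/crop5.png',cv2.resize(b[205:305,240:380],None,fx=5.7,fy=5.7,interpolation=cv2.INTER_CUBIC))
E
python3 st.py
```

```text
17.8833 [ 0.4694 -0.0263  0.0859] tool yaw 1.3558 F [-11.5    2.31  27.72] M [ 0.441  2.23  -0.039] 0.46
17.9333 [ 0.4694 -0.0263  0.0859] tool yaw 1.3557 F [-11.84   2.55  28.01] M [0.475 2.253 0.014] 0.46
```

View pics/crop5.png

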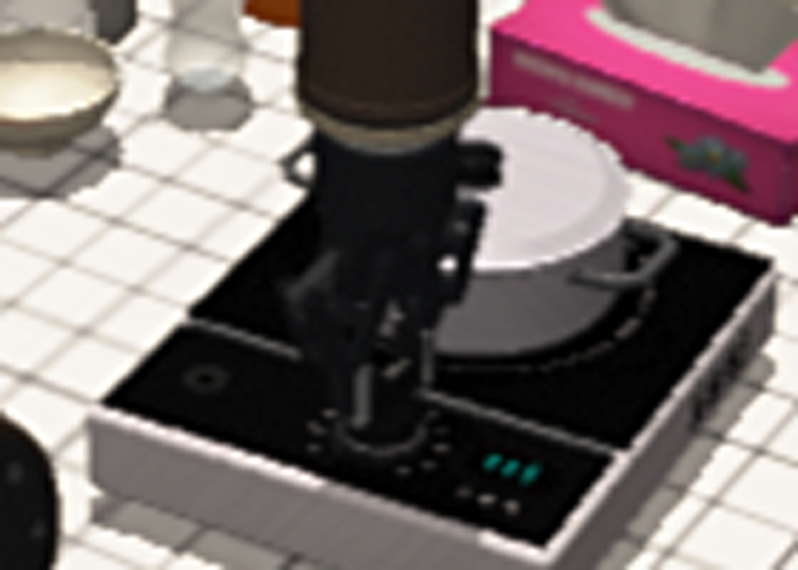

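The crop shows the knob down on the strip inside the dial ring at (380,440). The gripper still holds it, the well is empty, and the height (86 mm) and push (28 N) are steady against the stop.

```bash
python3 -c "
from station import hand_in; print(hand_in())"
```

```text
the job is handed in; nothing more can be done
None
```

The job is handed in: the probe is seated in the red port and released, and the knob is fully on the shaft, aligned with the flat, and held down against its stop at about 28 N (18 s of the 58 s used).

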